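# Clamp a gas-trap cartridge in its leak-check jig and hold it shut

## Robot

A 6-joint arm with a two-finger parallel gripper is mounted at the origin on the work surface. World frame = base frame: x ahead of the robot, y to its left, z up, the work surface at z = 0. Lengths are in m, angles in degrees, forces in N, time in s.
With the tool pointing down it reaches from about 0.3 to 0.75 m from the base axis. Payload 8.5 kg.
Tool frame: the origin (TCP) lies at the very end of the fingers, on their centre line; the grasp point (between the pads) lies 19 mm behind it (env.grasp_offset is the distance from the TCP to the grasp point, in m); y points along the fingers, z is the direction in which the jaws open and shut, and the axes are right-handed (so a half turn about y gives the same grasp; the last joint's range is limited). The gripper opens to 85 mm and grips with 20 to 120 N. Pads are 22 mm wide; open, the fingers measure 114 mm over their backs; the gripper's body (76 mm by 85 mm) begins 54 mm behind the grasp point. The pads swing forward as they close: fully open they stand 13 mm farther back than shut.
Start: joints at [51.033, 21.807, 74.336, -0, 83.858, -12.336], TCP at [0.247, 0.492, 0.231] pointing down, gripper open.
Joint ranges: [-178.18, 178.18], [-50.72, 133.34], [12.68, 142.11], [-81.47, 261.47], [9.98, 163.14], [-165.26, 165.26]. Speed limits (degrees/s): [136.94, 136.94, 180, 180, 180, 180].

## Interface

Orientations are given as a 3x3 rotation matrix whose columns are the frame's x, y, z axes.
In Python, from rig import env gives the robot as it stands. The module is installed in compiled form; this text tells all that it offers.
- The arm moves only by the shell command python3 -m pendant 'ROWS' [FORCE]. ROWS is JSON, a list of rows, each a list of 3 entries, a list of its own where there are three numbers: the shift along the world's x, y, z as a fraction of full scale, then the turn about the world's z as a fraction of full scale, then the opening, from 0 (shut) to 1 (fully open). A call has 1 to 12 rows; each row shifts and turns the commanded pose from where the row before left it; what a row does not reach is not made up. Full scale, the value 1, is 30 mm for a shift and 5 degrees for a turn. A row lasts 1/12 s, in which the tool goes at most 41.7 mm and 7.16 degrees, less where a joint would pass 70% of its speed; a pose out of reach is approached as far as the arm can. A call with a number of a shift or a turn outside -1 to 1 is refused whole. A call with a gripper value outside its range is refused whole. The fingers move at their own pace and stop on an object; FORCE is the grip in N (left out, the last holds). Time passes only in rows, so rows that do not move let the fingers close. It gives the time, the measured TCP pose, the force and the opening at its end, in the units of the state.
- env.observe(): the state, without advancing time (a new reading comes with each control period).
- env.get_image(name): name is "scene" or "side" or "wrist"; returns (picture, depth): 384x512x3 uint8, red, green, blue; 384x512 float32, m along the optical axis (not along the pixel's ray), 0 where there is no reading.
- env.camera_model(name): a dict with "camera_matrix" (3x3 intrinsics, pixels), "dist_coeffs" ([k1, k2, p1, p2, k3] as OpenCV has them; the pictures are not rectified), "R" (3x3) and "t" (3): a world point X has camera coordinates R X + t; the wrist camera has in their place "tool_from_camera" (4x4, takes a point from camera to tool coordinates, whose origin is the TCP and whose axes are the tool frame's). Camera axes: x right, y down, z forward; pixel columns grow to the right and rows downward; lengths in m; the calibration is good to about 2 mm. A picture is of the moment at which its call begins: read the wrist's pose just before it. camera_model takes no time and is no camera call.
- env.close_job(): hands the job in, once; it reports no verdict.
The state is a dict: "time_s": time; "q": joint angles; "qvel": joint speeds; "joint_efforts": joint torques, N m; "position": TCP position; "tool_rot": TCP orientation; "ft_force": force on the tool from outside, world axes, zero at the start; "wrist_torque": the same for the moment, N m; "grip_width": finger opening in m.
Only numpy, scipy, OpenCV 4.12 (cv2) and the standard library are available. Lean on these libraries where they do the work, as an engineer would, in place of code of your own. Each camera call takes 0.05 s, during which the arm holds its last target.

## Task

Lay the loose gas-trap cartridge in the nest of the open clamshell jig (either end first), let go of it, and close the blue lid down onto it. Then take the red-knobbed locking pin from its stand, push it down through the lid's hole into the hole of the jig until its collar presses the lid fully shut against the spring pad inside, and finish like that: still gripping the pin and pushing it down so that the lid stays shut. Leave the other things on the bench where they are.

Things in the scene. Friction and masses are not known exactly. Their poses are not given: they have to be found in the camera images.
- jig: Aluminium clamshell jig fixed to the bench: base plate 200 (x) x 110 (y) x 12 mm. Origin: centre of its underside, at bench height. Its +x points to the hinge end (two dark posts at x = 90, y = +-45 mm, 74 mm high); at the -x end a steel block, 44 x 60 mm, 62 mm high, has the pin hole. Between them two dark saddles (x = -38 and +28 mm) form the nest.
- nest (a point): Middle of the nest, at (-5, 0, 22) mm in the jig's frame, on the saddle floors. A seated cartridge has its origin here and lies along the jig's x, either way round. Saddle cheeks are 42 mm apart in y, tops 36 mm above the bench; end stops 91 mm apart in x, tops 34 mm. Between the saddles 52 mm (x) is open down to the plate, for fingers.
- jig_hole (a point): Centre of the mouth of the pin hole in the jig's steel front block, at (-75, 0, 62) mm in the jig's frame. Vertical hole, 13 mm in diameter, 50 mm deep, 1.5 mm chamfer; the axes of this point are the jig's.
- hinge (a point): Point on the lid's hinge axis, at (90, 0, 68) mm in the jig's frame; the axis runs along the jig's y, through the lid's mid-plane. Stiff hinge (about 0.2 N m): the lid stays roughly where it is left.
- lid (a joint): Angle of the blue lid, rad: 0 shut (level, over the front of the jig), 1.57 upright, 1.85 stop. Plate 185 mm from hinge to front edge, 70 wide, 12 thick, 0.22 kg; shut, its top is 74 mm above the bench. A spring pad under it (30 mm diameter, 13 mm proud, 95 mm from the hinge, 2.5 N/mm) meets a seated cartridge and leaves a released lid about 0.05 rad ajar.
- lid_edge (a point): Middle of the lid's front edge, 185 mm from the hinge axis, in the lid's mid-plane; moves with the lid.
- lid_hole (a point): Centre of the lid's 16 mm through hole, on the lid's outer (upper when shut) face, 165 mm from the hinge axis; moves with the lid and lies over the jig's hole when shut. Pressed here, the lid shuts fully with about 9 N and stays shut with about 7 N.
- cartridge: Loose gas-trap cartridge, 80 mm long along its x axis: white round body of 30 mm diameter with a green band, 52 mm free length between two square brass end blocks (36 x 36 mm, 14 mm thick) on which it lies. Origin: centre of its underside; the body's axis is 18 mm above. About 0.12 kg.
- pin: Loose locking pin, standing upright in its stand. Origin: on its axis at the underside of its collar. Steel collar 32 mm in diameter, 6 mm thick; above it a red knob of 20 mm diameter and 38 mm height (top 44 mm above the origin); below it a steel shank of 10 mm diameter, 45 mm long, tapered over its last 6 mm. z up along the axis. About 0.07 kg.
- pin_tip (a point): Lower end of the pin's shank, 45 mm below the pin's origin.
- pin_stand: Fixed grey plastic block 70 x 70 x 52 mm with a 14 mm hole in which the pin stands, its collar resting on the block's top. Origin: centre of its underside.
- bottle: Bystander: amber glass bottle with white cap, 60 mm diameter, 130 mm high; origin centre of its underside.
- jar: Bystander: white jar with blue cap, 60 mm diameter, 70 mm high; origin centre of its underside.
- wrench: Bystander: steel wrench lying flat, 160 mm long along its x; origin near the middle of its underside.
- parts_tray: Bystander: white open tray 120 x 160 x 30 mm; origin centre of its underside.
- vial_rack: Bystander: grey vial rack with vials, 160 x 100 mm, 58 mm high; origin centre of its underside.
- cup: Bystander: white plastic beaker, 70 mm diameter, 80 mm high; origin centre of its underside.
Not all that is in view belongs to the job. Several things have the shape of the cartridge; the one meant has the colours described above.

How it is judged:
By the outcome, as a careful person would: the job done as asked, in the order asked, and still so for the second after the job is handed in, while the arm keeps its last pose, push and grip.
It also fails if it takes over 72 s, if anything falls off the work surface, if the arm or the gripper's body presses on something with over 40 N, if the wrist force passes 120 N, or if a joint passes its speed limit or range.

## Working session

There is one attempt and no reset: what is moved stays moved. The work goes in short steps, Python scripts to look and compute and a shell command to move; the robot and the scene stay as the last step left them, time stands still between calls to the robot, and variables do not carry over. Pictures are saved under pics/ and viewed, and the job is handed in when it is done.

```bash
mkdir -p pics; ls; python3 - <<'E'
from rig import env
import cv2
o=env.observe(); print(o['time_s'],o['position'],o['tool_rot'],o['ft_force'],o['grip_width'])
for n in ['scene','side','wrist']:
    im,d=env.get_image(n); cv2.imwrite(f'pics/{n}0.png',im[:,:,::-1]); 
    import numpy as np
    np.savez(f'{n}0.npz',im=im,d=d)
    m=env.camera_model(n); print(n,{k:np.round(v,4).tolist() for k,v in m.items() if k in('camera_matrix','dist_coeffs','R','t','tool_from_camera')})
print(env.grasp_offset,env.observe()['time_s'])
E
```

```text
pics
0.0 [0.24632912 0.49141868 0.2307235 ] [[ 8.93915164e-01 -9.26102172e-04  4.48235230e-01]
 [-4.48236066e-01 -1.11319842e-03  8.93914532e-01]
 [-3.28881438e-04 -9.99998952e-01 -1.41021735e-03]] [-0.27567161 -0.11970313  0.45550369] 0.08558215261592696
scene {'camera_matrix': [[364.5922, 0.0, 264.7953], [0.0, 364.5922, 193.9733], [0.0, 0.0, 1.0]], 'dist_coeffs': [-0.066, 0.0, 0.0, 0.0, 0.0], 'R': [[-0.7934, 0.6087, 0.0063], [0.4614, 0.6082, -0.6459], [-0.397, -0.5096, -0.7634]], 't': [0.3475, -0.1602, 1.5906]}
side {'camera_matrix': [[427.4793, 0.0, 252.2838], [0.0, 427.4793, 190.6002], [0.0, 0.0, 1.0]], 'dist_coeffs': [-0.1128, 0.0, 0.0, 0.0, 0.0], 'R': [[0.723, -0.6904, -0.025], [-0.4027, -0.3917, -0.8273], [0.5614, 0.6082, -0.5612]], 't': [-0.3167, 0.2394, 1.1079]}
wrist {'camera_matrix': [[300.6518, 0.0, 258.1804], [0.0, 300.6518, 190.1336], [0.0, 0.0, 1.0]], 'dist_coeffs': [-0.0795, 0.0, 0.0, 0.0, 0.0], 'tool_from_camera': [[0.0009, 0.955, 0.2966, -0.0759], [0.0007, -0.2966, 0.955, -0.143], [1.0, -0.0006, -0.001, 0.0001], [0.0, 0.0, 0.0, 1.0]]}
0.0187 0.15
```

View pics/scene0.png

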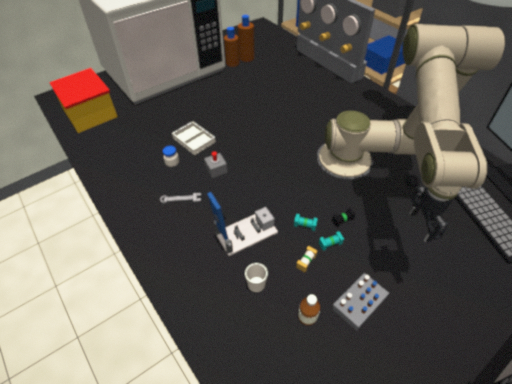

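View pics/side0.png

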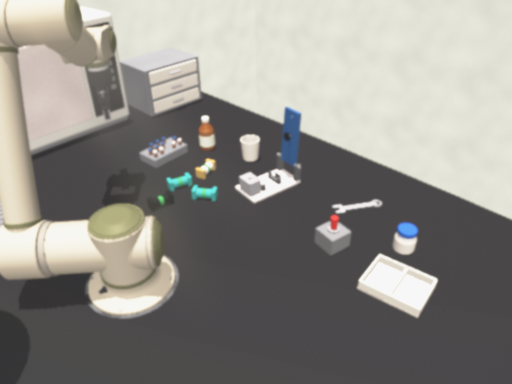

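View pics/wrist0.png

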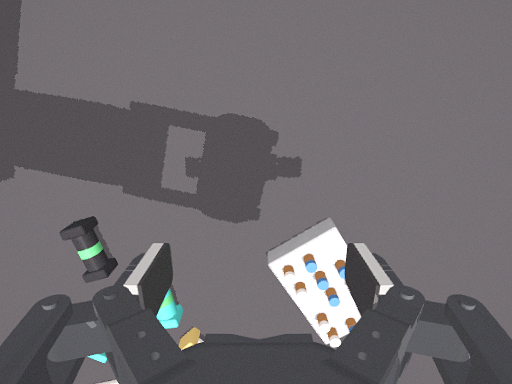

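The cartridge (white body, brass ends) is at scene (307,259) and side (206,169). The jig is at scene (246,232), the pin stand at (215,163). I'll zoom in and triangulate.

```bash
cat > h.py <<'E'
import numpy as np, cv2
from rig import env
def model(n,o=None):
    m=env.camera_model(n)
    K=np.array(m['camera_matrix']);D=np.array(m['dist_coeffs'],float)
    if 'R' in m: R=np.array(m['R']);t=np.array(m['t'])
    else:
        T=np.array(m['tool_from_camera']); Rt=np.array(o['tool_rot']);p=np.array(o['position'])
        Rwc=Rt@T[:3,:3]; c=Rt@T[:3,3]+p
        R=Rwc.T;t=-R@c
    return K,D,R,t
def ray(M,uv):
    K,D,R,t=M
    x=cv2.undistortPoints(np.array(uv,float).reshape(-1,1,2),K,D).reshape(-1,2)
    d=np.c_[x,np.ones(len(x))]@R
    return -R.T@t,d
def onz(M,uv,z):
    c,d=ray(M,uv); s=(z-c[2])/d[:,2]; return c+d*s[:,None]
def tri(obs):
    A=0;b=0;L=[]
    for M,uv in obs:
        c,d=ray(M,[uv]);d=d[0]/np.linalg.norm(d[0]);P=np.eye(3)-np.outer(d,d);A=A+P;b=b+P@c;L.append((c,P))
    X=np.linalg.solve(A,b); return X,[round(float(np.linalg.norm(P@(X-c)))*1000,1) for c,P in L]
def proj(M,X):
    K,D,R,t=M
    return cv2.projectPoints(np.atleast_2d(np.array(X,float)),cv2.Rodrigues(R)[0],t,K,D)[0].reshape(-1,2)
def shot(n,tag):
    o=env.observe(); im,d=env.get_image(n); np.savez(tag+'.npz',im=im,d=d,p=o['position'],r=o['tool_rot'])
    cv2.imwrite(f'pics/{tag}.png',im[:,:,::-1]); return im,d,model(n,o)
def load(n,tag):
    z=np.load(tag+'.npz'); o=dict(position=z['p'],tool_rot=z['r']) if 'p' in z else None
    return z['im'],z['d'],model(n,o)
def crop(im,x0,y0,x1,y1,s,name):
    cv2.imwrite(name,cv2.resize(im[y0:y1,x0:x1,::-1],None,fx=s,fy=s,interpolation=cv2.INTER_CUBIC))
E
python3 - <<'E'
from h import *
s=np.load('scene0.npz')['im'];d=np.load('side0.npz')['im']
crop(s,150,130,350,280,4,'pics/s_c.png'); crop(d,180,90,360,260,3,'pics/d_c.png')
E
```

```text
(no output)
```

View pics/s_c.png

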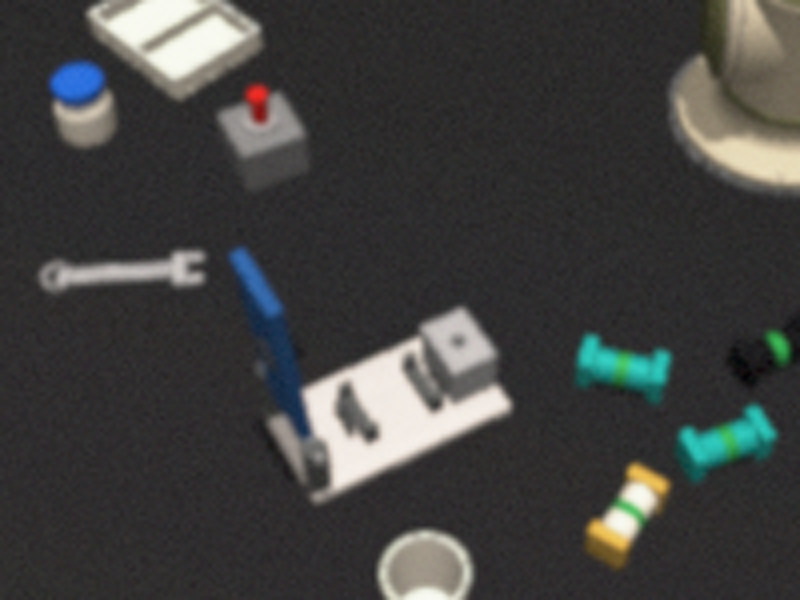

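View pics/d_c.png

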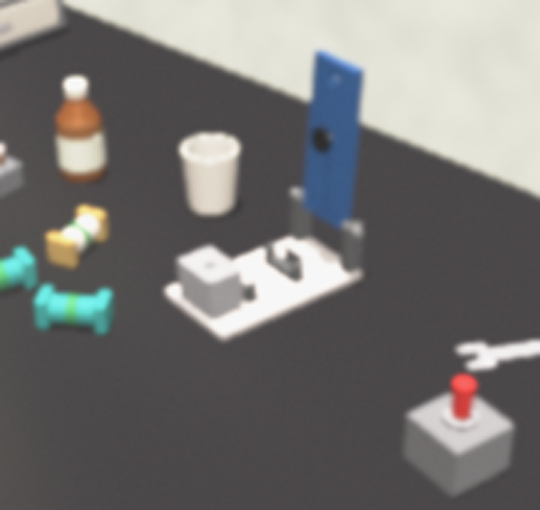

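```bash
python3 - <<'E'
from h import *
S=model('scene');W=model('side')
S_=lambda x,y:((x+.5)/4-.5+150,(y+.5)/4-.5+130)
W_=lambda x,y:((x+.5)/3-.5+180,(y+.5)/3-.5+90)
P={'hole':((458,341),(210,265)),'knobtop':((257,93),(463,382)),'band':((631,512),(81,232)),
'cornFrontRight(y+?)':((512,405),(165,291)),'lidtopL':((236,252),(362,70)),'lidtopR':((278,310),(317,53)),
'cornHinge':((318,502),(290,225)),'standcentretop':((262,124),(459,415)),
'brassA':((650,480),(62,247)),'brassB':((608,540),(93,222)),
}
for k,(a,b) in P.items():
    X,e=tri([(S,S_(*a)),(W,W_(*b))]);print(k,X.round(4),e)
for c in [(512,405),(318,502),(265,420)]: print(onz(S,[S_(*c)],.012))
for c in [(165,291),(223,338),(361,273)]: print('side',onz(W,[W_(*c)],.012))
# depth
for n,f in (('scene',S_),('side',W_)):
    d=np.load(n+'0.npz')['d']
    for k in ('hole','band'):
        uv=f(*P[k][0 if n=='scene' else 1]);z=d[int(round(uv[1])),int(round(uv[0]))]
        M=model(n);c,r=ray(M,[uv]);print(n,k,c+r[0]*z)
E
```

```text
hole [0.4985 0.0739 0.0616] [0.2, 0.2]
knobtop [ 0.4861 -0.2754  0.0962] [0.2, 0.2]
band [0.4779 0.2838 0.0252] [3.7, 3.7]
cornFrontRight(y+?) [0.4799 0.1307 0.01  ] [0.3, 0.3]
lidtopL [0.6715 0.0155 0.2531] [1.0, 1.0]
lidtopR [0.6756 0.0827 0.2517] [0.1, 0.1]
cornHinge [0.6765 0.1166 0.0193] [4.3, 4.3]
standcentretop [ 0.4872 -0.2731  0.0554] [1.0, 1.0]
brassA [0.4421 0.2714 0.0252] [1.6, 1.6]
brassB [0.5076 0.293  0.0225] [0.6, 0.6]
[[0.48057422 0.13193152 0.012     ]]
[[0.6774958 0.1095521 0.012    ]]
[[0.66804678 0.01013056 0.012     ]]
side [[0.47829401 0.1281803  0.012     ]]
side [[0.46113463 0.01582441 0.012     ]]
side [[ 0.66016173 -0.0055485   0.012     ]]
scene hole [0.4927873  0.06689416 0.04956918]
scene band [0.47759094 0.2881005  0.03083591]
side hole [0.50198438 0.07733252 0.0584638 ]
side band [0.47589985 0.27477883 0.02961993]
```

Jig yaw is about -6°, with its hole near (0.4985, 0.074). The cartridge is near (0.476, 0.283) at about 18°. I'll move the wrist over it to measure it close up.

```bash
python3 -m pendant '[[[0.85,-0.77,-0.1],1,1],[[0.85,-0.77,-0.1],1,1],[[0.85,-0.77,-0.1],1,1],[[0.85,-0.77,-0.2],1,1],[[0.85,-0.77,-0.2],1,1],[[0.85,-0.77,-0.2],1,1],[[0.85,-0.77,-0.2],1,1],[[0.85,-0.77,-0.2],1,1],[[0.85,-0.77,-0.2],1,1],[[0,0,0],0,1],[[0,0,0],0,1]]' 60
python3 - <<'E'
from h import *
o=env.observe();print(o['position'],np.degrees(np.arctan2(o['tool_rot'][1][0],o['tool_rot'][0][0])))
shot('wrist','w1')
E
```

```text
time_s: 1.07
position: [0.4768, 0.2825, 0.1855]
tool_rot: [[0.95, -0.001, -0.312], [0.312, -0.0, 0.95], [-0.002, -1.0, 0.0]]
ft_force: [-0.8, -0.0, 0.7]
grip_width: 0.0854
[0.47682752 0.28249924 0.18554869] 18.188329725554365
```

View pics/w1.png

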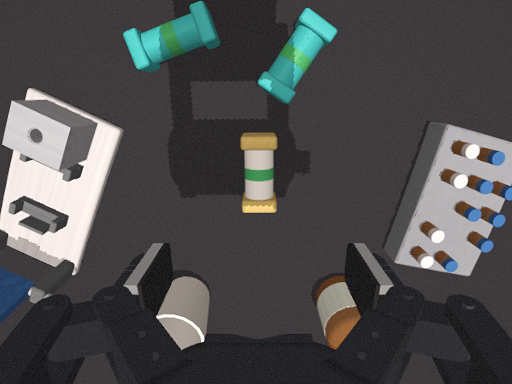

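The wrist view shows the cartridge upright in the image at about (259,173), nicely aligned. The cup is at (185,310), the bottle at (340,310), and the jig on the left with its hole at (36,135).

```bash
python3 - <<'E'
from h import *
im,d,M=load('wrist','w1')
hsv=cv2.cvtColor(im,cv2.COLOR_RGB2HSV);box=np.zeros(im.shape[:2],bool);box[120:225,225:295]=1
br=box&(hsv[...,0]>12)&(hsv[...,0]<30)&(hsv[...,1]>90)&(hsv[...,2]>70)
wh=box&(hsv[...,1]<60)&(hsv[...,2]>110)
gr=box&(hsv[...,0]>45)&(hsv[...,0]<85)&(hsv[...,1]>90)
for n,m in(('brass',br),('white',wh),('green',gr)):
    ys,xs=np.nonzero(m);print(n,len(xs),xs.min(),xs.max(),ys.min(),ys.max())
m=(br|wh|gr).astype(np.uint8);c=max(cv2.findContours(m,0,2)[0],key=cv2.contourArea);r=cv2.minAreaRect(c);print(r)
# depth cloud
ys,xs=np.nonzero(m);c0,dr=ray(M,np.c_[xs,ys]);X=c0+dr*d[ys,xs][:,None]
ok=d[ys,xs]>0
print('z max',np.percentile(X[ok,2],[5,50,95]))
top=ok&(X[:,2]>.028)
print('brass top z',np.percentile(X[br[ys,xs]&ok][:,2],[50,90]))
r2=cv2.minAreaRect((X[top][:,:2]*1000).astype(np.float32));print(r2)
print('green centre',X[gr[ys,xs]&ok].mean(0))
g=np.argwhere(gr).mean(0)[::-1];print(onz(M,[g],.03))
w=X[(wh|gr)[ys,xs]&ok];v=np.linalg.svd(w[:,:2]-w[:,:2].mean(0))[2][0];print('axis',np.degrees(np.arctan2(v[1],v[0])),w.mean(0))
S=model('scene');W=model('side')
print('bottle cap',tri([(S,(311,299)),(W,(205.5,120))]),'cup rim',tri([(S,(256,270)),(W,(250,139))]))
# triangulate band with scene
print('band tri',tri([(M,g),(S,(307.4,257.6))]))
E
```

```text
brass 1156 240 277 132 212
white 1073 244 272 150 199
green 308 244 273 168 180
((258.5, 172.0), (80.0, 37.0), 90.0)
z max [0.01804332 0.03311004 0.03700386]
brass top z [0.03582064 0.03706433]
((476.18603515625, 282.7174377441406), (79.3169174194336, 35.74037170410156), 18.834651947021484)
green centre [0.47635881 0.28271558 0.02999024]
[[0.47635499 0.28273608 0.03      ]]
axis 18.582949606763 [0.476094   0.28256966 0.03051275]
bottle cap (array([0.60284049, 0.43034995, 0.12113331]), [0.7, 0.7]) cup rim (array([0.66062193, 0.24309804, 0.08355398]), [0.5, 0.5])
band tri (array([0.47622226, 0.28463471, 0.0260924 ]), [1.9, 1.9])
```

```bash
python3 -m pendant '[[[0,0,-1],0.1,1],[[0,0,-1],0,1],[[0,0,-0.5],0,1],[[0,0,0],0,1]]' >/dev/null
python3 - <<'E'
from h import *
shot('wrist','w2')
im,d,M=load('wrist','w2')
hsv=cv2.cvtColor(im,cv2.COLOR_RGB2HSV)
gr=(hsv[...,0]>50)&(hsv[...,0]<80)&(hsv[...,1]>120); gr[:120]=0; gr[:,:200]=0;gr[:,320:]=0
g=np.argwhere(gr).mean(0)[::-1]
_,_,M1=load('wrist','w1')
print(g,onz(M,[g],.031),tri([(M,g),(M1,(258.5,174))]),env.observe()['position'],env.observe()['time_s'])
E
```

```text
[254.99569892 202.91182796] [[0.47673903 0.28273037 0.031     ]] (array([0.47349509, 0.28173143, 0.04068784]), [0.0, 0.0]) [0.47470281 0.28444447 0.11061755] 1.5
```

View pics/w2.png

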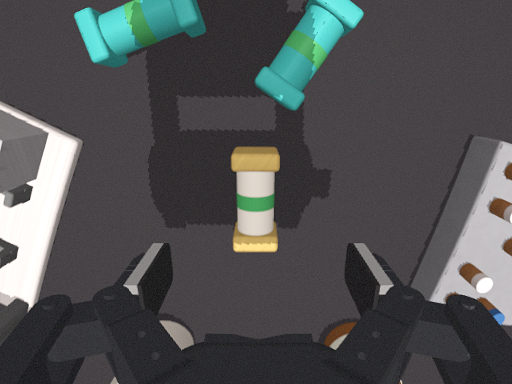

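Cartridge confirmed at (0.4765, 0.2827) between the fingers, pixel (255,203). The TCP is about 2 mm off, so I correct that, descend and grip.

```bash
python3 -m pendant '[[[0.06,-0.06,-0.87],0,1],[[0,0,-0.87],0,1],[[0,0,-0.87],0,1],[[0,0,-0.87],0,1],[[0,0,0],0,1],[[0,0,0],0,1]]'; python3 -m pendant '[[[0,0,0],0,0],[[0,0,0],0,0],[[0,0,0],0,0],[[0,0,0],0,0],[[0,0,0],0,0],[[0,0,0],0,0],[[0,0,0],0,0]]' 50
```

```text
time_s: 2.0
position: [0.478, 0.2826, 0.0079]
tool_rot: [[0.946, 0.0, -0.324], [0.324, 0.0, 0.946], [0.0, -1.0, 0.0]]
ft_force: [-0.1, 0.2, 0.2]
grip_width: 0.0853
time_s: 2.58
position: [0.4782, 0.2821, 0.008]
tool_rot: [[0.946, 0.001, -0.323], [0.323, 0.0, 0.946], [0.002, -1.0, -0.0]]
ft_force: [-2.3, -0.6, 7.6]
grip_width: 0.0285
```

```bash
python3 -m pendant '[[[0,0,0.5],0,0],[[0,0,1],0,0],[[0,0,1],0,0],[[0,0,1],0,0],[[0,0,1],0,0],[[0,0,0.8],0,0],[[0,0,0],0,0]]'; python3 -m pendant '[[[0.4,-0.9,0],-0.8,0],[[0.4,-0.9,0],-0.8,0],[[0.4,-0.9,0],-0.8,0],[[0.4,-0.9,0],-0.8,0],[[0.4,-0.9,0],-0.8,0],[[0.4,-0.9,0],-0.8,0],[[0.4,-0.9,0],0,0],[[0,-0.9,0],0,0],[[0,0,0],0,0],[[0,0,0],0,0]]'
python3 - <<'E'
from h import *
shot('wrist','w3')
shot('scene','s3')
E
```

```text
time_s: 3.17
position: [0.4795, 0.2825, 0.171]
tool_rot: [[0.946, 0.008, -0.323], [0.323, 0.003, 0.946], [0.009, -1.0, -0.0]]
ft_force: [-0.1, 0.5, -1.0]
grip_width: 0.0281
time_s: 4.0
position: [0.5615, 0.0649, 0.1651]
tool_rot: [[0.996, -0.002, 0.092], [-0.092, 0.0, 0.996], [-0.002, -1.0, 0.0]]
ft_force: [0.4, 0.4, -0.6]
grip_width: 0.0283
```

View pics/w3.png

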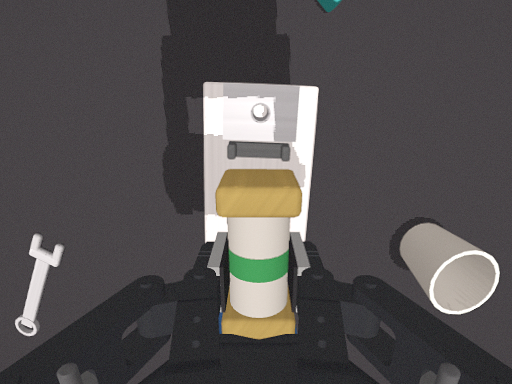

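```bash
python3 - <<'E'
from h import *
im,d,M=load('wrist','w3')
g=cv2.cvtColor(im,cv2.COLOR_RGB2GRAY)
crop(im,190,70,335,240,4,'pics/w3c.png')
print(onz(M,[(260,111)],.062), np.load('w3.npz')['p'])
# plate edges: for rows, find left/right crossing
L=[];R=[]
for v in range(150,165):
    row=g[v].astype(int)
    l=[u for u in range(190,225) if row[u]>110 and row[u-1]<=110]; r=[u for u in range(295,330) if row[u]>110 and row[u+1]<=110]
    if l:L.append((l[0]-.5,v))
    if r:R.append((r[-1]+.5,v))
print(L[0],L[-1],R[0],R[-1])
E
```

```text
[[0.49630855 0.07240764 0.062     ]] [0.56152432 0.06491473 0.16512126]
(203.5, 150) (203.5, 164) (313.5, 150) (312.5, 164)
```

View pics/w3c.png

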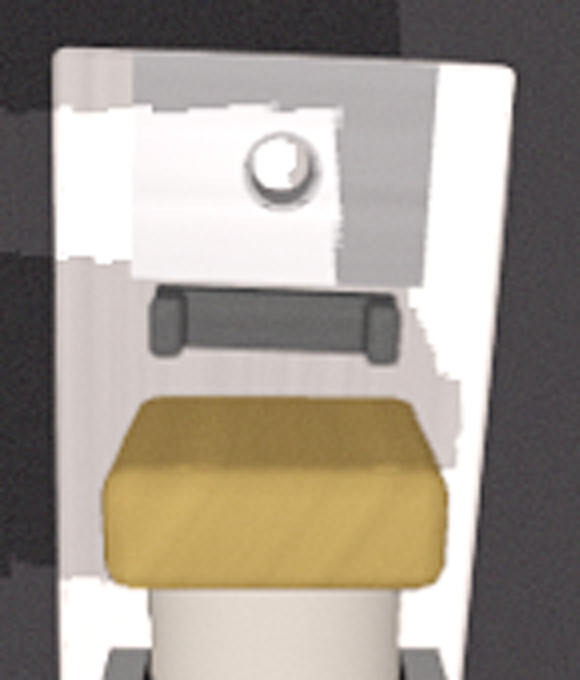

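```bash
python3 - <<'E'
from h import *
im,d,M=load('wrist','w3')
f=lambda *p:[((x+.5)/4-.5+190,(y+.5)/4-.5+70) for x,y in p]
def ya(a,b): v=b-a; return np.degrees(np.arctan2(v[1],v[0]))
P=onz(M,f((55,48),(514,66),(463,675),(60,580)),.012);print('plate',P.round(4)); print('front edge yaw',ya(P[0],P[1])-90,'left',ya(P[0],P[3]),'right',ya(P[1],P[2]), 'width',np.linalg.norm(P[0]-P[1]))
B=onz(M,f((131,278),(423,288),(437,66),(132,55)),.062);print('block',B.round(4),ya(B[0],B[1])-90)
C=onz(M,f((184,300),(370,306)),.036);print('cheeks inner',C.round(4),np.linalg.norm(C[0]-C[1]),C.mean(0))
H=onz(M,f((282,168)),.062)[0];print('hole',H)
z=.193
T=onz(M,f((105,480),(446,480)),z);print('brass sides',T.round(4),np.linalg.norm(T[0]-T[1]),T.mean(0))
E=onz(M,f((115,467),(436,467),(125,586),(430,586)),z);print(E.round(4),ya(E[0],E[1])-90,ya(E[2],E[3])-90)
o=np.load('w3.npz');print(ya(np.zeros(3),o['r'][:,0]))
hsv=cv2.cvtColor(im,cv2.COLOR_RGB2HSV)
gr=(hsv[...,0]>50)&(hsv[...,0]<80)&(hsv[...,1]>120);gr[:200]=0;gr[300:]=0;gr[:,:220]=0;gr[:,300:]=0
ys,xs=np.nonzero(gr);print(onz(M,[(xs.mean(),ys.mean())],.187),d[int(ys.mean()),int(xs.mean())])
c,r=ray(M,[(xs.mean(),ys.mean())]);print(c+r[0]*d[int(ys.mean()),int(xs.mean())])
# depth points on brass top, block top
for nm,u,v in (('brasstop',259,201),('block',240,125),('plate',310,150)):
    c,r=ray(M,[(u,v)]);print(nm,c+r[0]*d[v,u])
S=model('scene');print('hole tri',tri([(M,f((282,168))[0]),(S,(264.1,214.9)),(model('side'),(249.7,178))]))
E
```

```text
plate [[0.4663 0.022  0.012 ]
 [0.4803 0.1291 0.012 ]
 [0.6367 0.1095 0.012 ]
 [0.5991 0.0043 0.012 ]]
front edge yaw -7.456726576457186 left -7.6133486367993894 right -7.173423066523624 width 0.10805517108402615
block [[0.5157 0.0398 0.062 ]
 [0.5233 0.099  0.062 ]
 [0.48   0.1044 0.062 ]
 [0.4725 0.0453 0.062 ]] -7.272051004809484
cheeks inner [[0.5249 0.0477 0.036 ]
 [0.5302 0.0896 0.036 ]] 0.0422411533988494 [0.52757715 0.06866376 0.036     ]
hole [0.49680324 0.0724624  0.062     ]
brass sides [[0.5199 0.0518 0.193 ]
 [0.523  0.0859 0.193 ]] 0.03423069223610507 [0.52145029 0.06884988 0.193     ]
[[0.5186 0.053  0.193 ]
 [0.5216 0.085  0.193 ]
 [0.5314 0.0523 0.193 ]
 [0.5343 0.0837 0.193 ]] -5.306402491084768 -5.303395051265994
-5.269549392387678
[[0.56080413 0.06499407 0.187     ]] 0.133091
[0.55819568 0.06524271 0.19124259]
brasstop [0.52636845 0.06859917 0.19273174]
block [0.50590051 0.05524434 0.06055098]
plate [0.5404995  0.11857881 0.01163233]
hole tri (array([0.49775431, 0.07308008, 0.06145406]), [1.1, 0.9, 0.8])
```

Jig yaw is about -7.35°, the nest is at (0.5667, 0.0635), and the held cartridge is at (0.5603, 0.0651). The needed correction is about (+6.4, -1.6) mm and -2°, which I apply before lowering part way.

```bash
python3 -m pendant '[[[0.21,-0.05,0],-0.42,0],[[0,0,-0.9],0,0],[[0,0,-0.9],0,0],[[0,0,-0.9],0,0],[[0,0,0],0,0],[[0,0,0],0,0]]'
python3 - <<'E'
from h import *
shot('wrist','w4'); shot('scene','s4')
im,_,_=load('scene','s4');crop(im,190,170,320,270,6,'pics/s4c.png')
E
```

```text
time_s: 4.6
position: [0.5676, 0.0655, 0.0845]
tool_rot: [[0.992, -0.002, 0.124], [-0.124, 0.0, 0.992], [-0.002, -1.0, -0.0]]
ft_force: [-0.2, -0.5, -0.9]
grip_width: 0.0283
```

View pics/w4.png

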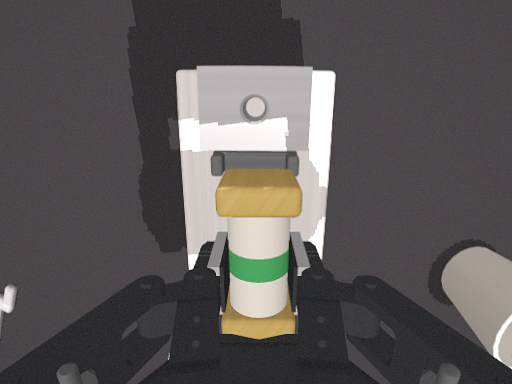

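View pics/s4c.png

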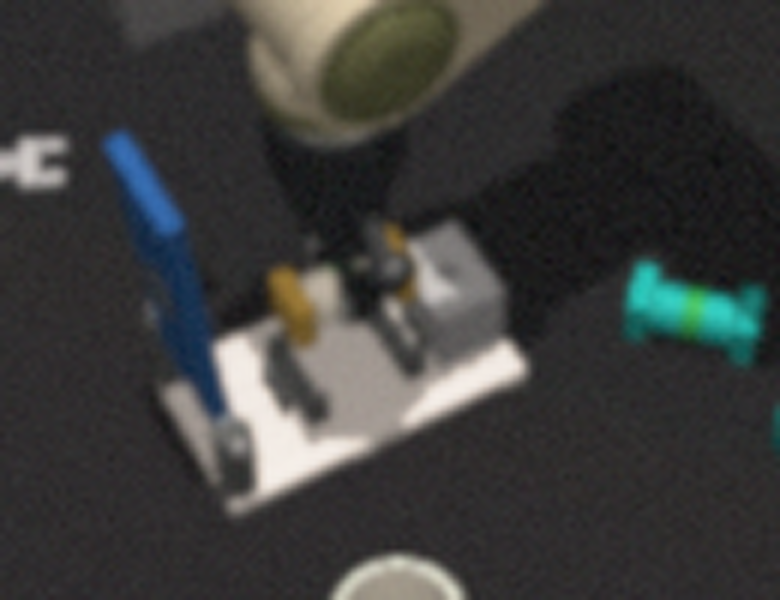

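The cheeks centre at column 255 and the brass at 259, so I shift about 2 mm to -y and lower.

```bash
python3 -m pendant '[[[0.01,-0.065,-0.3],0,0],[[0,0,-0.5],0,0],[[0,0,-0.5],0,0],[[0,0,-0.3],0,0],[[0,0,0],0,0],[[0,0,0],0,0]]'
python3 - <<'E'
from h import *
shot('wrist','w5')
E
```

```text
time_s: 5.2
position: [0.5687, 0.0625, 0.0373]
tool_rot: [[0.992, 0.0, 0.126], [-0.126, -0.0, 0.992], [0.0, -1.0, 0.0]]
ft_force: [0.5, 0.6, -1.4]
grip_width: 0.0284
```

View pics/w5.png

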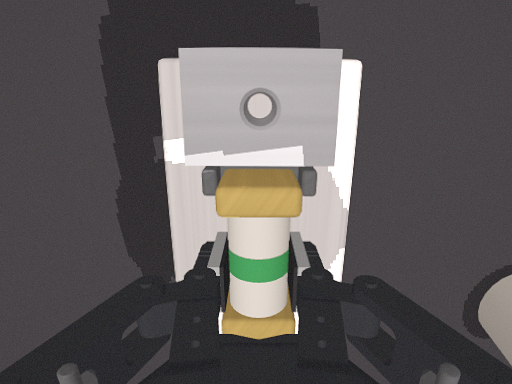

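It is centred between the cheeks (hole at column 260, brass at 259). I lower the last few millimetres.

```bash
python3 -m pendant '[[[0,0,-0.1],0,0],[[0,0,-0.1],0,0],[[0,0,0],0,0],[[0,0,0],0,0]]'
```

```text
time_s: 5.58
position: [0.5684, 0.0625, 0.031]
tool_rot: [[0.992, 0.0, 0.126], [-0.126, -0.0, 0.992], [0.0, -1.0, 0.0]]
ft_force: [0.3, -0.1, -1.3]
grip_width: 0.0281
```

```bash
python3 -m pendant '[[[0,0,-0.06],0,0],[[0,0,0],0,0],[[0,0,0],0,0]]';  python3 -m pendant '[[[0,0,-0.05],0,0],[[0,0,0],0,0],[[0,0,0],0,0]]'
```

```text
time_s: 5.83
position: [0.5687, 0.0625, 0.0301]
tool_rot: [[0.992, 0.001, 0.126], [-0.126, -0.0, 0.992], [0.001, -1.0, -0.0]]
ft_force: [-1.6, 0.3, 6.7]
grip_width: 0.0282
time_s: 6.08
position: [0.5687, 0.0625, 0.03]
tool_rot: [[0.992, 0.002, 0.126], [-0.126, -0.0, 0.992], [0.002, -1.0, -0.0]]
ft_force: [-6.4, 0.5, 20.3]
grip_width: 0.0284
```

Contact came at the predicted height, so it's seated. I release, rise, then look.

```bash
python3 -m pendant '[[[0,0,0.08],0,1],[[0,0,0],0,1],[[0,0,0],0,1],[[0,0,0],0,1],[[0,0,0],0,1],[[0,0,0],0,1]]'; python3 -m pendant '[[[0,0,0.5],0,1],[[0,0,1],0,1],[[0,0,1],0,1],[[0,0,1],0,1],[[0,0,1],0,1],[[0,0,0.5],0,1],[[0,0,0],0,1],[[0,0,0],0,1]]'
python3 - <<'E'
from h import *
shot('wrist','w6')
E
```

```text
time_s: 6.58
position: [0.5684, 0.0625, 0.0298]
tool_rot: [[0.992, -0.0, 0.126], [-0.126, 0.0, 0.992], [-0.0, -1.0, -0.0]]
ft_force: [1.0, 0.1, 0.2]
grip_width: 0.0855
time_s: 7.25
position: [0.5685, 0.0625, 0.1802]
tool_rot: [[0.992, 0.001, 0.126], [-0.126, -0.0, 0.992], [0.001, -1.0, -0.0]]
ft_force: [0.2, 0.5, -0.6]
grip_width: 0.0853
```

View pics/w6.png

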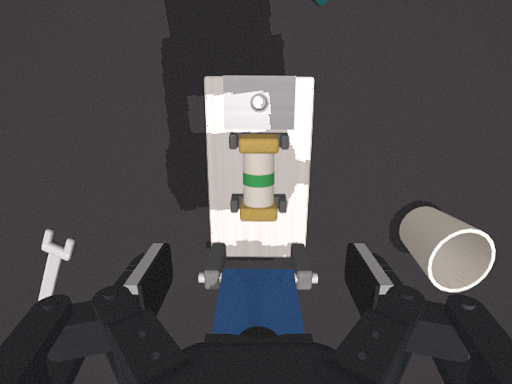

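Cartridge seated squarely (band at (259,180), hole at (259,102)). Next I shut the fingers, rise, and go over behind the lid.

```bash
python3 -m pendant '[[[0,0,0.95],0,0],[[0,0,0.95],0,0],[[0,0,0.95],0,0],[[0,0,0.95],0,0],[[0,0,0],0,0],[[0,0,0],0,0],[[0,0,0],0,0]]'; python3 -m pendant '[[[0.98,-0.11,0],0,0],[[0.98,-0.11,0],0,0],[[0.98,-0.11,0],0,0],[[0.98,-0.11,0],0,0],[[0.98,-0.11,0],0,0],[[0,0,0],0,0],[[0,0,0],0,0]]'
python3 - <<'E'
from h import *
shot('wrist','w7')
shot('side','d7');im,_,_=load('side','d7');crop(im,200,60,360,220,3.7,'pics/d7c.png')
im,_,M=load('wrist','w6');print(onz(M,[(259,102)],.062))
E
```

```text
time_s: 7.88
position: [0.568, 0.0625, 0.2919]
tool_rot: [[0.992, -0.004, 0.126], [-0.126, 0.0, 0.992], [-0.004, -1.0, -0.0]]
ft_force: [0.9, -0.2, 0.2]
grip_width: 0.0005
time_s: 8.47
position: [0.7162, 0.0456, 0.2896]
tool_rot: [[0.992, -0.006, 0.126], [-0.126, 0.001, 0.992], [-0.006, -1.0, -0.0]]
ft_force: [-0.2, -0.3, -0.2]
grip_width: 0.0002
[[0.49700128 0.07224379 0.062     ]]
```

View pics/w7.png

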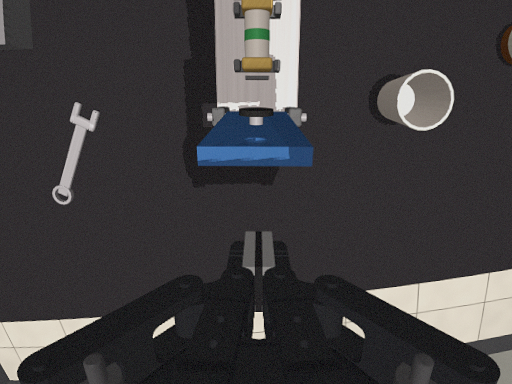

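View pics/d7c.png

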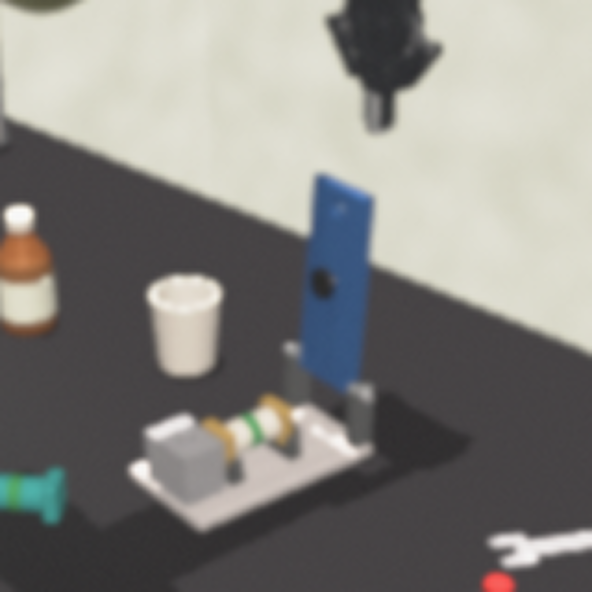

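The closed fingers are behind the lid (lid edge at rows 146-166, fingers below). I go down and push it over along the arc.

```bash
python3 -m pendant '[[[0,0,-0.8],0,0],[[0,0,-0.8],0,0],[[0,0,-0.8],0,0],[[0,0,0],0,0],[[-0.42,0.04,0],0,0],[[-0.42,0.04,0],0,0],[[-0.42,0.04,0],0,0],[[0,0,0],0,0]]'; python3 -m pendant '[[[-0.32,0.042,-0.03],0,0],[[-0.32,0.042,-0.03],0,0],[[-0.32,0.042,-0.03],0,0],[[-0.32,0.042,-0.03],0,0],[[0,0,0],0,0]]'
python3 - <<'E'
from h import *
shot('side','d8');im,_,_=load('side','d8');crop(im,200,60,360,220,3.7,'pics/d8c.png')
E
```

```text
time_s: 9.23
position: [0.676, 0.0502, 0.2248]
tool_rot: [[0.992, 0.002, 0.125], [-0.125, -0.0, 0.992], [0.002, -1.0, 0.0]]
ft_force: [-0.5, 0.4, -0.2]
grip_width: -0.0001
time_s: 9.65
position: [0.6385, 0.0549, 0.22]
tool_rot: [[0.992, 0.001, 0.126], [-0.126, -0.0, 0.992], [0.001, -1.0, -0.0]]
ft_force: [0.3, 0.1, -0.6]
grip_width: 0.0001
```

View pics/d8c.png

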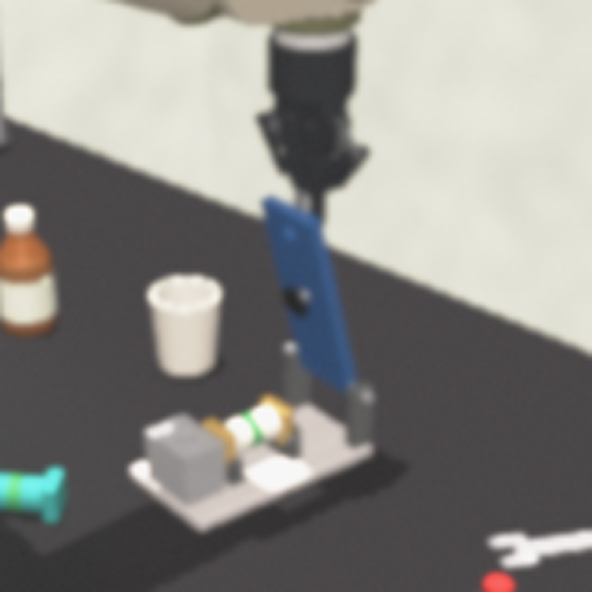

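The lid is tilting forward, pushed by the fingers (edge at crop (290,215)). I continue along the arc.

```bash
python3 -m pendant '[[[-0.30,0.04,-0.13],0,0],[[-0.30,0.04,-0.13],0,0],[[-0.30,0.04,-0.14],0,0],[[-0.30,0.04,-0.14],0,0],[[-0.265,0.034,-0.2],0,0],[[-0.265,0.034,-0.2],0,0],[[-0.265,0.034,-0.2],0,0],[[-0.265,0.034,-0.2],0,0],[[0,0,0],0,0]]'; python3 -m pendant '[[[-0.21,0.027,-0.25],0,0],[[-0.21,0.027,-0.25],0,0],[[-0.21,0.027,-0.25],0,0],[[-0.21,0.027,-0.25],0,0],[[-0.135,0.018,-0.3],0,0],[[-0.135,0.018,-0.3],0,0],[[-0.135,0.018,-0.3],0,0],[[-0.135,0.018,-0.3],0,0],[[0,0,0],0,0]]'
python3 - <<'E'
from h import *
shot('side','d9');im,_,_=load('side','d9');crop(im,200,60,360,220,3.7,'pics/d9c.png')
E
```

```text
time_s: 10.45
position: [0.5709, 0.0636, 0.1779]
tool_rot: [[0.992, -0.002, 0.126], [-0.126, 0.0, 0.992], [-0.002, -1.0, -0.0]]
ft_force: [0.2, -0.1, -0.2]
grip_width: -0.0
time_s: 11.2
position: [0.53, 0.0689, 0.1114]
tool_rot: [[0.992, -0.002, 0.126], [-0.126, 0.0, 0.992], [-0.002, -1.0, -0.0]]
ft_force: [0.0, 0.8, 0.1]
grip_width: -0.0002
```

View pics/d9c.png

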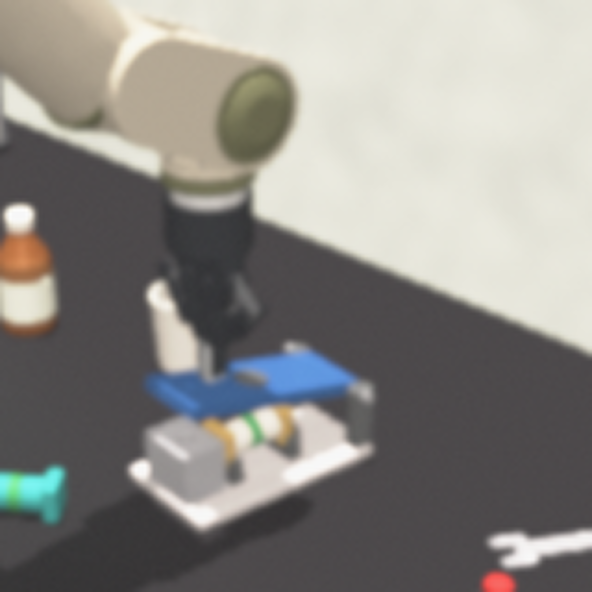

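```bash
python3 -m pendant '[[[-0.048,0.007,-0.2],0,0],[[-0.048,0.007,-0.2],0,0],[[-0.048,0.007,-0.2],0,0],[[-0.04,0.007,-0.2],0,0],[[0,0,-0.15],0,0],[[0,0,-0.1],0,0],[[0,0,0],0,0],[[0,0,0],0,0]]'
```

```text
time_s: 11.92
position: [0.5247, 0.0697, 0.0807]
tool_rot: [[0.992, 0.0, 0.126], [-0.126, -0.0, 0.992], [0.0, -1.0, -0.0]]
ft_force: [-0.1, -0.3, 0.5]
grip_width: 0.0004
```

```bash
python3 -m pendant '[[[0,0,-0.1],0,0],[[0,0,-0.05],0,0],[[0,0,0],0,0],[[0,0,0],0,0]]'
```

```text
time_s: 12.25
position: [0.5246, 0.0697, 0.0765]
tool_rot: [[0.992, 0.001, 0.126], [-0.126, -0.0, 0.992], [0.001, -1.0, 0.0]]
ft_force: [-1.2, 0.9, 4.3]
grip_width: -0.0
```

The lid is pressed onto the pad (4 N). I lift straight up and look at it.

```bash
python3 -m pendant '[[[0,0,0.5],0,0],[[0,0,1],0,0.3],[[0,0,1],0,1],[[0,0,1],0,1],[[0,0,1],0,1],[[-0.8,0,0],0,1],[[0,0,0],0,1],[[0,0,0],0,1]]'
python3 - <<'E'
from h import *
shot('wrist','w10');shot('side','d10');im,_,_=load('side','d10');crop(im,200,60,360,220,3.7,'pics/d10c.png')
E
```

```text
time_s: 12.92
position: [0.5001, 0.0698, 0.2114]
tool_rot: [[0.992, 0.001, 0.126], [-0.126, -0.0, 0.992], [0.001, -1.0, -0.0]]
ft_force: [0.0, 0.6, -0.1]
grip_width: 0.0832
```

View pics/w10.png

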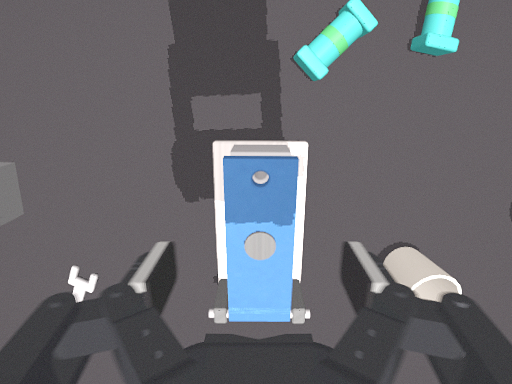

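View pics/d10c.png

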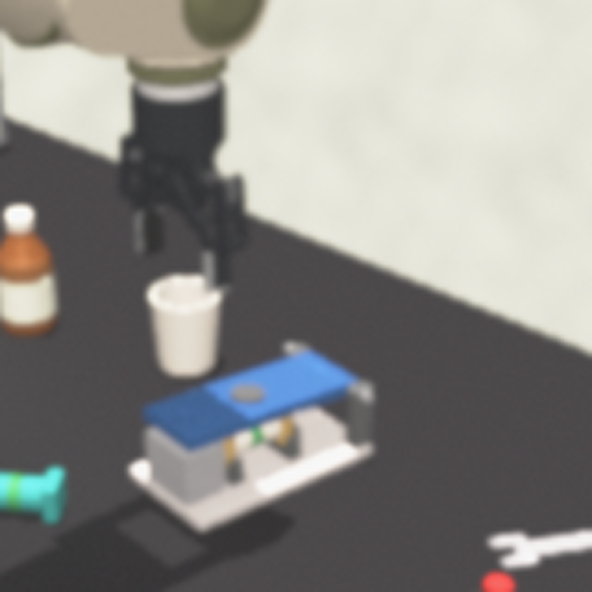

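The lid is nearly shut, with its hole at wrist (261,177). Now to the pin stand.

```bash
python3 -m pendant '[[[-0.04,-0.96,0],0,1],[[-0.04,-0.96,0],0,1],[[-0.04,-0.96,0],0,1],[[-0.04,-0.96,0],0,1],[[-0.04,-0.96,0],0,1],[[-0.04,-0.96,0],0,1],[[-0.04,-0.96,0],0,1],[[-0.04,-0.96,0],0,1],[[-0.04,-0.96,0],0,1],[[-0.04,-0.96,0],0,1],[[-0.04,-0.96,0],0,1],[[-0.04,-0.96,0],0,1]]';python3 -m pendant '[[[0,0,0],0,1],[[0,0,0],0,1]]'
python3 - <<'E'
from h import *
im,d,M=load('wrist','w10');
for z in (.074,.082):print(onz(M,[(260.5,177.5)],z))
c,r=ray(M,[(245,170)]);print('lid top',c+r[0]*d[170,245])
shot('wrist','w11')
E
```

```text
time_s: 14.02
position: [0.4862, -0.2777, 0.2103]
tool_rot: [[0.992, -0.001, 0.126], [-0.126, 0.001, 0.992], [-0.001, -1.0, 0.001]]
ft_force: [-0.3, -0.5, 0.5]
grip_width: 0.0857
time_s: 14.18
position: [0.4861, -0.2771, 0.21]
tool_rot: [[0.992, -0.001, 0.128], [-0.128, 0.001, 0.992], [-0.001, -1.0, 0.001]]
ft_force: [-0.0, 0.6, -0.7]
grip_width: 0.0853
[[0.49892918 0.07209356 0.074     ]]
[[0.49681455 0.07230753 0.082     ]]
lid top [0.48780593 0.0589195  0.08212344]
```

View pics/w11.png

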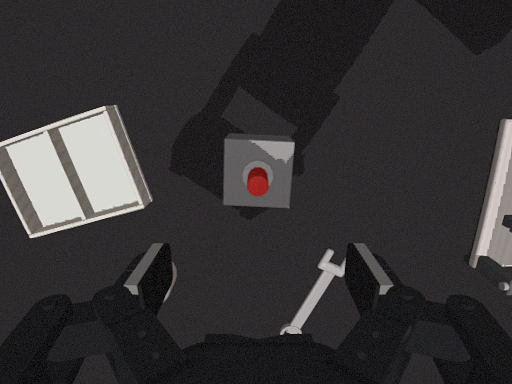

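The knob top is at (258,188), with the jar near the left finger at (170,280). I check both positions.

```bash
python3 - <<'E'
from h import *
im,d,M=load('wrist','w11')
hsv=cv2.cvtColor(im,cv2.COLOR_RGB2HSV)
rd=((hsv[...,0]<8)|(hsv[...,0]>172))&(hsv[...,1]>130)&(hsv[...,2]>60)
ys,xs=np.nonzero(rd);print(xs.min(),xs.max(),ys.min(),ys.max())
top=(hsv[...,2]>0)&rd
# depth-based top
c,r=ray(M,np.c_[xs,ys]);X=c+r*d[ys,xs][:,None];t=X[:,2]>.090;print('knob z',X[:,2].max(),'top centre',X[t].mean(0),(X[t].min(0)+X[t].max(0))/2,X[t].max(0)-X[t].min(0))
print('topcircle px',xs[t].mean(),ys[t].mean(),onz(M,[(xs[t].mean(),ys[t].mean())],.096))
S=model('scene');W=model('side')
print('knob tri',tri([(M,(xs[t].mean(),ys[t].mean())),(S,(213.9,152.9)),(W,(334,217))]))
sj=np.load('scene0.npz')['im'];
for n,im2 in(('scene',sj),('side',np.load('side0.npz')['im'])):
    h=cv2.cvtColor(im2,cv2.COLOR_RGB2HSV);b=((h[...,0]>100)&(h[...,0]<125)&(h[...,1]>150)).astype(np.uint8)
    for k in cv2.findContours(b,0,2)[0]:
        if 40<cv2.contourArea(k)<600: print(n,cv2.boundingRect(k))
print('jar',tri([(S,(169.3,150)),(W,(407,231))]))
E
```

```text
247 267 168 195
knob z 0.35307116003886724 top centre [ 0.48444068 -0.27776069  0.09748526] [ 0.4529079  -0.27723637  0.22159869] [0.08367622 0.01980605 0.26294494]
topcircle px 257.1743869209809 184.90735694822888 [[ 0.48485867 -0.27781937  0.096     ]]
knob tri (array([ 0.48534804, -0.27652443,  0.09597744]), [1.4, 1.0, 1.1])
scene (208, 192, 19, 46)
scene (162, 145, 14, 11)
scene (396, 46, 8, 20)
scene (227, 27, 8, 10)
side (398, 223, 20, 14)
jar (array([ 0.61021747, -0.43452111,  0.06446148]), [0.2, 0.2])
```

```bash
python3 -m pendant '[[[-0.035,-0.01,-0.9],0,1],[[0,0,-0.9],0,1],[[0,0,-0.9],0,1],[[0,0,0],0,1],[[0,0,0],0,1]]'
python3 - <<'E'
from h import *
shot('wrist','w12')
E
```

```text
time_s: 14.65
position: [0.4851, -0.275, 0.1299]
tool_rot: [[0.992, -0.002, 0.125], [-0.125, 0.002, 0.992], [-0.002, -1.0, 0.001]]
ft_force: [0.8, -0.3, 0.1]
grip_width: 0.0855
```

View pics/w12.png

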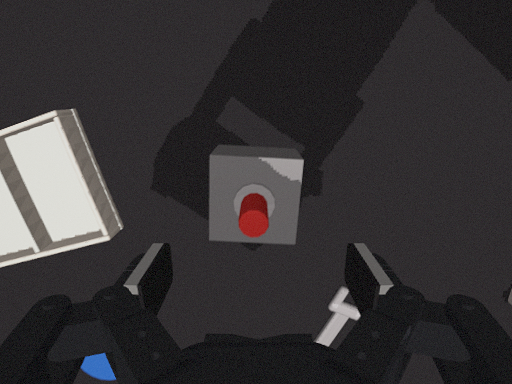

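```bash
python3 - <<'E'
from h import *
_,_,M=load('wrist','w12');_,_,M1=load('wrist','w11')
print(onz(M,[(254,221.5)],.096),onz(M1,[(257.5,186.5)],.096),tri([(M,(254,221.5)),(M1,(257.5,186.5))]))
E
python3 -m pendant '[[[0,-0.075,-0.7],0,1],[[0,0,-0.7],0,1],[[0,0,-0.7],0,1],[[0,0,-0.1],0,1],[[0,0,0],0,1],[[0,0,0],0,1]]'
```

```text
[[ 0.48470071 -0.27761157  0.096     ]] [[ 0.48636238 -0.27772431  0.096     ]] (array([ 0.4900119 , -0.2783483 ,  0.08345077]), [0.1, 0.1])
time_s: 15.2
position: [0.4859, -0.2789, 0.0661]
tool_rot: [[0.992, 0.002, 0.126], [-0.126, -0.002, 0.992], [0.002, -1.0, -0.002]]
ft_force: [0.5, -0.4, -0.1]
grip_width: 0.0854
```

```bash
python3 -m pendant '[[[0,0.03,-0.05],0,1],[[0,0,0],0,0],[[0,0,0],0,0],[[0,0,0],0,0],[[0,0,0],0,0],[[0,0,0],0,0],[[0,0,0],0,0],[[0,0,0],0,0],[[0,0,0],0,0],[[0,0,0],0,0]]' 80
```

```text
time_s: 16.03
position: [0.4852, -0.2776, 0.0631]
tool_rot: [[0.992, 0.001, 0.126], [-0.126, -0.0, 0.992], [0.001, -1.0, -0.0]]
ft_force: [-0.1, 0.5, 5.5]
grip_width: 0.0177
```

Gripped. I lift out and carry it above the jig.

```bash
python3 -m pendant '[[[0,0,0.4],0,0],[[0,0,0.6],0,0],[[0,0,1],0,0],[[0,0,1],0,0],[[0,0,1],0,0],[[0,0,0.9],0,0],[[0,0,0],0,0]]' ; python3 -m pendant '[[[0.03,0.96,0],0,0],[[0.03,0.96,0],0,0],[[0.03,0.96,0],0,0],[[0.03,0.96,0],0,0],[[0.03,0.96,0],0,0],[[0.03,0.96,0],0,0],[[0.03,0.96,0],0,0],[[0.03,0.96,0],0,0],[[0.03,0.96,0],0,0],[[0.03,0.96,0],0,0],[[0.03,0.96,0],0,0],[[0.03,0.96,0],0,0]]';python3 -m pendant '[[[0,0.15,0],0,0],[[0,0,0],0,0],[[0,0,0],0,0]]'
python3 - <<'E'
from h import *
shot('wrist','w13');shot('side','d13');shot('scene','s13');im,_,_=load('side','d13');crop(im,200,60,360,220,3.7,'pics/d13c.png')
E
```

```text
time_s: 16.62
position: [0.4864, -0.2786, 0.2148]
tool_rot: [[0.992, 0.007, 0.126], [-0.126, -0.006, 0.992], [0.007, -1.0, -0.005]]
ft_force: [0.7, -0.9, 0.4]
grip_width: 0.0182
time_s: 17.62
position: [0.4953, 0.0695, 0.2088]
tool_rot: [[0.992, -0.001, 0.126], [-0.126, 0.0, 0.992], [-0.001, -1.0, -0.0]]
ft_force: [0.2, 0.2, -1.2]
grip_width: 0.0185
time_s: 17.87
position: [0.4957, 0.0723, 0.2091]
tool_rot: [[0.992, -0.001, 0.125], [-0.125, -0.0, 0.992], [-0.001, -1.0, -0.0]]
ft_force: [-0.1, -0.4, 0.2]
grip_width: 0.018
```

View pics/w13.png

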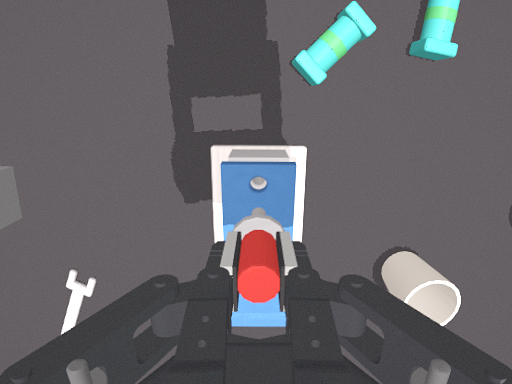

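View pics/d13c.png

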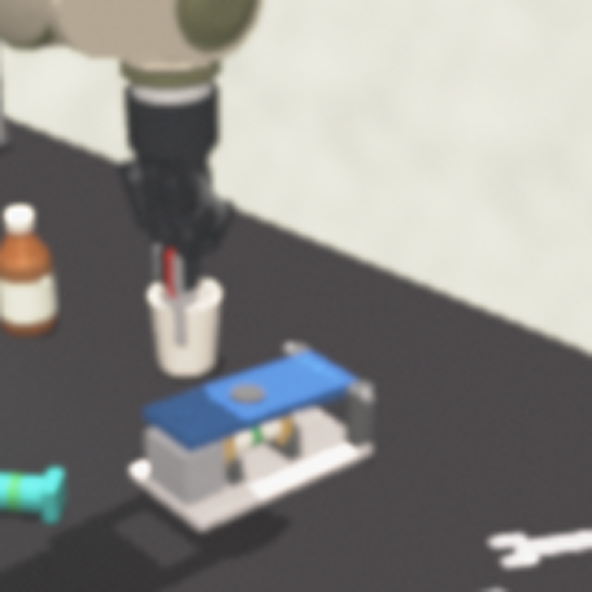

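The pin is held upright (knob at (259,270), tip near (259,212)), with the lid hole at (259,183). Zoom for the lateral offsets.

```bash
python3 - <<'E'
from h import *
im,d,M=load('wrist','w13');crop(im,205,150,315,320,4,'pics/w13c.png')
E
```

```text
(no output)
```

View pics/w13c.png

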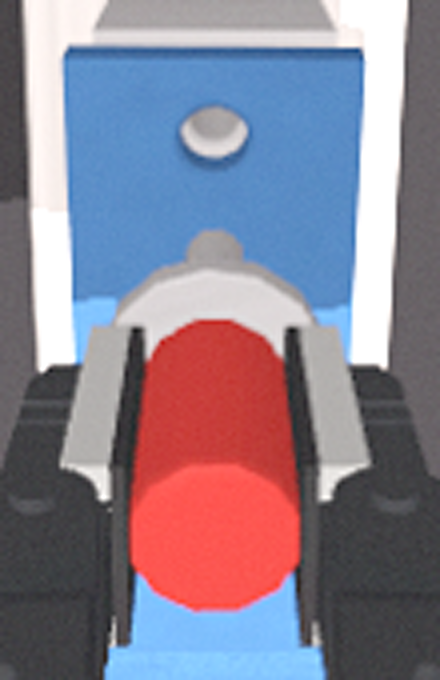

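```bash
python3 - <<'E'
from h import *
im,d,M=load('wrist','w13');z0=np.load('w13.npz')
f=lambda x,y:[((x+.5)/4-.5+205,(y+.5)/4-.5+150)]
R=z0['r'];p=z0['p'];print(p)
for n,q,z in (('knobtop',(216,535),p[2]+.033),('collar top front',(215,270),p[2]-.005),('collar bottom front',(215,262),p[2]-.011),('tip front',(215,230),p[2]-.056)):
    X=onz(M,f(*q),z)[0];print(n,X.round(4),'tool x,z mm',((X-p)@R*1000).round(1)[[0,2]])
for z in (.074,.082): print('lidhole',onz(M,f(215,133),z))
_,_,Mw=load('wrist','w10');print('lid hole tri',tri([(M,f(215,133)[0]),(Mw,(260.5,177.5))]))
hsv=cv2.cvtColor(im,cv2.COLOR_RGB2HSV)
# blue front edge depth
for u,v in ((235,170),(280,170),(240,200)):
    c,r=ray(M,[(u,v)]);print((c+r[0]*d[v,u]).round(4))
S=model('scene');
E
```

```text
[0.49567808 0.07229936 0.20911845]
knobtop [0.4958 0.0726 0.2421] tool x,z mm [0.  0.3]
collar top front [0.4809 0.0743 0.2041] tool x,z mm [-14.9   0.2]
collar bottom front [0.4822 0.0742 0.1981] tool x,z mm [-13.6   0.2]
tip front [0.4941 0.0726 0.1531] tool x,z mm [-1.5  0.1]
lidhole [[0.49867025 0.07195835 0.074     ]]
lidhole [[0.49642562 0.07224995 0.082     ]]
lid hole tri (array([0.50090818, 0.07178106, 0.06626171]), [0.1, 0.1])
[0.4812 0.0526 0.0832]
[0.4865 0.0936 0.0828]
[0.5113 0.0527 0.081 ]
```

Tip and hole agree within about 1 mm: both near (0.497, 0.0723). I descend to just above the lid and recheck.

```bash
python3 -m pendant '[[[0,0,-0.5],0,0],[[0,0,-0.7],0,0],[[0,0,-0.6],0,0],[[0,0,0],0,0],[[0,0,0],0,0],[[0,0,0],0,0]]'
python3 - <<'E'
from h import *
im,d,M=shot('wrist','w14');crop(im,205,130,315,320,4,'pics/w14c.png')
im,d,M=shot('side','d14');crop(im,200,100,300,200,6,'pics/d14c.png')
im,d,M=shot('scene','s14');crop(im,200,160,300,260,6,'pics/s14c.png')
E
```

```text
time_s: 18.52
position: [0.4964, 0.0721, 0.1567]
tool_rot: [[0.992, 0.001, 0.127], [-0.127, -0.0, 0.992], [0.001, -1.0, -0.0]]
ft_force: [-0.0, -0.4, -1.0]
grip_width: 0.0179
```

View pics/w14c.png

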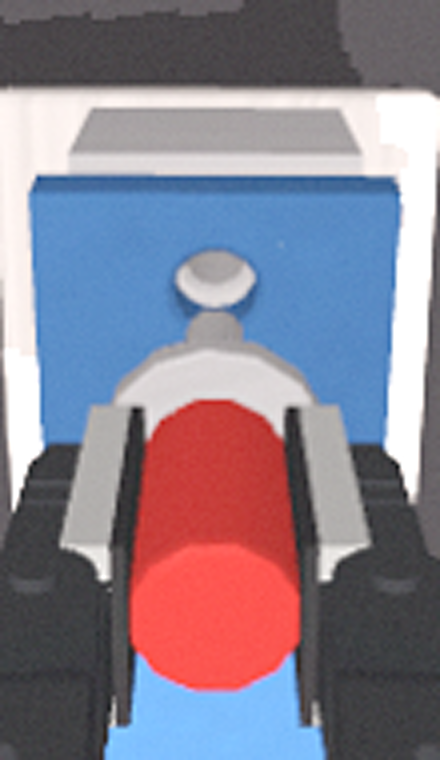

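View pics/d14c.png

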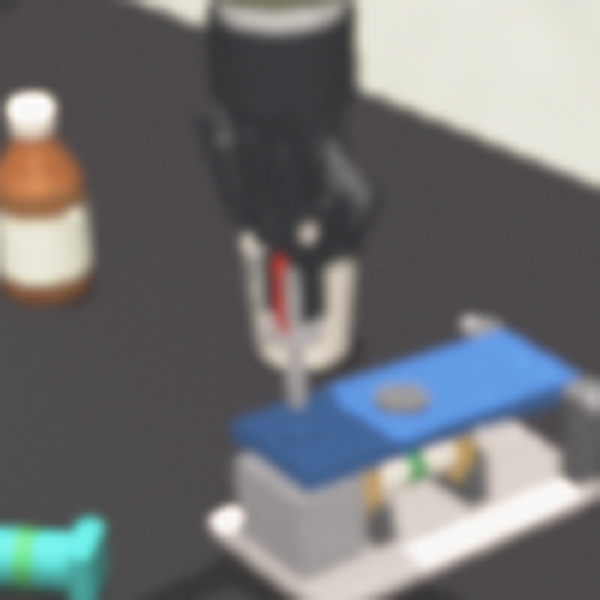

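View pics/s14c.png

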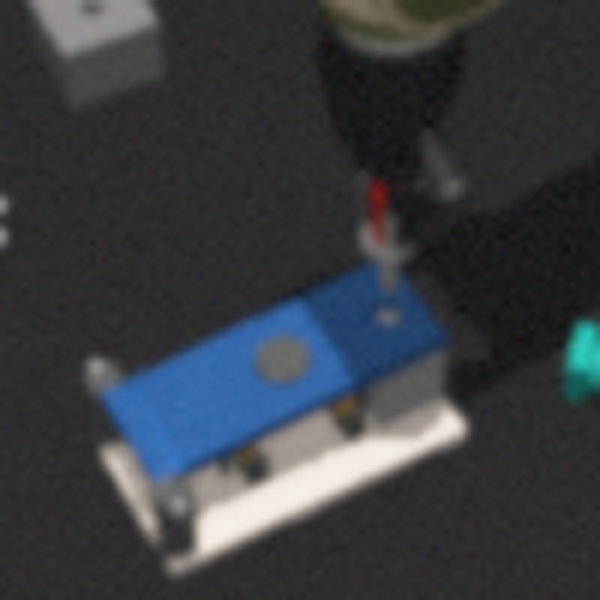

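From all three views the tip stands over the lid hole. I insert in small steps watching force.

```bash
python3 -m pendant '[[[0,0,-0.3],0,0],[[0,0,-0.3],0,0],[[0,0,-0.2],0,0],[[0,0,0],0,0]]';python3 -m pendant '[[[0,0,-0.2],0,0],[[0,0,-0.2],0,0],[[0,0,0],0,0],[[0,0,0],0,0]]'
```

```text
time_s: 19.0
position: [0.495, 0.0727, 0.13]
tool_rot: [[0.992, -0.003, 0.126], [-0.126, 0.0, 0.992], [-0.003, -1.0, -0.0]]
ft_force: [-0.1, -0.3, -0.9]
grip_width: 0.018
time_s: 19.33
position: [0.4957, 0.0726, 0.1194]
tool_rot: [[0.992, -0.001, 0.126], [-0.126, 0.0, 0.992], [-0.001, -1.0, 0.0]]
ft_force: [-0.8, 0.3, -1.5]
grip_width: 0.0181
```

```bash
python3 -m pendant '[[[0,0,-0.2],0,0],[[0,0,-0.2],0,0],[[0,0,0],0,0],[[0,0,0],0,0]]'
```

```text
time_s: 19.67
position: [0.4957, 0.0726, 0.1073]
tool_rot: [[0.992, -0.001, 0.126], [-0.126, 0.0, 0.992], [-0.001, -1.0, -0.0]]
ft_force: [0.5, 1.3, -1.7]
grip_width: 0.018
```

The tip is 11 mm inside the jig hole with no resistance. Continuing to the collar.

```bash
python3 -m pendant '[[[0,0,-0.2],0,0],[[0,0,-0.2],0,0],[[0,0,0],0,0],[[0,0,0],0,0]]';python3 -m pendant '[[[0,0,-0.1],0,0],[[0,0,-0.1],0,0],[[0,0,0],0,0],[[0,0,0],0,0]]'
```

```text
time_s: 20.0
position: [0.4957, 0.0726, 0.0953]
tool_rot: [[0.992, -0.001, 0.126], [-0.126, 0.0, 0.992], [-0.001, -1.0, -0.0]]
ft_force: [-0.1, -0.2, -1.3]
grip_width: 0.0181
time_s: 20.33
position: [0.4959, 0.0726, 0.0897]
tool_rot: [[0.992, -0.0, 0.126], [-0.126, 0.0, 0.992], [-0.0, -1.0, 0.0]]
ft_force: [-1.0, 0.8, 2.2]
grip_width: 0.0182
```

Collar on the lid (about 3.5 N net). Pressing on.

```bash
python3 -m pendant '[[[0,0,-0.1],0,0],[[0,0,-0.05],0,0],[[0,0,0],0,0],[[0,0,0],0,0]]';python3 -m pendant '[[[0,0,-0.05],0,0],[[0,0,0],0,0],[[0,0,0],0,0]]';python3 -m pendant '[[[0,0,-0.05],0,0],[[0,0,0],0,0],[[0,0,0],0,0]]'
```

```text
time_s: 20.67
position: [0.4957, 0.0727, 0.0854]
tool_rot: [[0.992, -0.0, 0.126], [-0.126, 0.0, 0.992], [-0.0, -1.0, 0.0]]
ft_force: [-2.6, 0.3, 5.1]
grip_width: 0.0179
time_s: 20.92
position: [0.4956, 0.0727, 0.0849]
tool_rot: [[0.992, 0.001, 0.126], [-0.126, -0.0, 0.992], [0.001, -1.0, -0.0]]
ft_force: [-6.9, -0.6, 16.6]
grip_width: 0.0185
time_s: 21.17
position: [0.4957, 0.0726, 0.0847]
tool_rot: [[0.992, 0.002, 0.126], [-0.126, -0.0, 0.992], [0.002, -1.0, -0.0]]
ft_force: [-10.7, 0.3, 30.2]
grip_width: 0.0179
```

Hard stop at TCP z 0.085, as predicted for fully shut. I verify by picture.

```bash
python3 -m pendant '[[[0,0,0.01],0,0],[[0,0,0],0,0],[[0,0,0],0,0],[[0,0,0],0,0],[[0,0,0],0,0],[[0,0,0],0,0]]'
python3 - <<'E'
from h import *
im,d,M=shot('wrist','w15')
for u,v in ((210,255),(310,255),(215,200),(300,200)):
    c,r=ray(M,[(u,v)]);print((c+r[0]*d[v,u]).round(4),im[v,u])
im,d,M=shot('side','d15');crop(im,200,100,300,200,6,'pics/d15c.png')
E
```

```text
time_s: 21.67
position: [0.4957, 0.0727, 0.0847]
tool_rot: [[0.992, 0.002, 0.125], [-0.125, -0.0, 0.992], [0.002, -1.0, -0.0]]
ft_force: [-10.1, 1.1, 28.2]
grip_width: 0.0181
[0.4863 0.0516 0.1053] [87 83 88]
[0.5096 0.1008 0.0756] [ 98 154 212]
[0.4743 0.05   0.0623] [219 215 220]
[0.4807 0.0993 0.0618] [232 228 230]
```

View pics/w15.png

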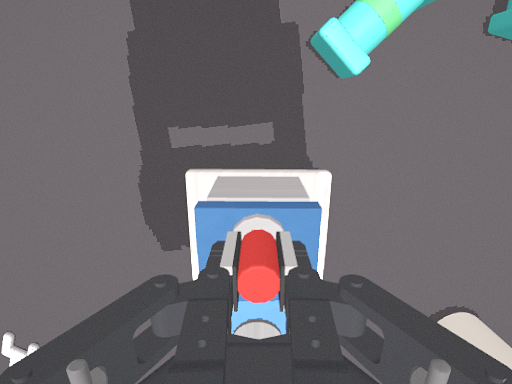

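View pics/d15c.png

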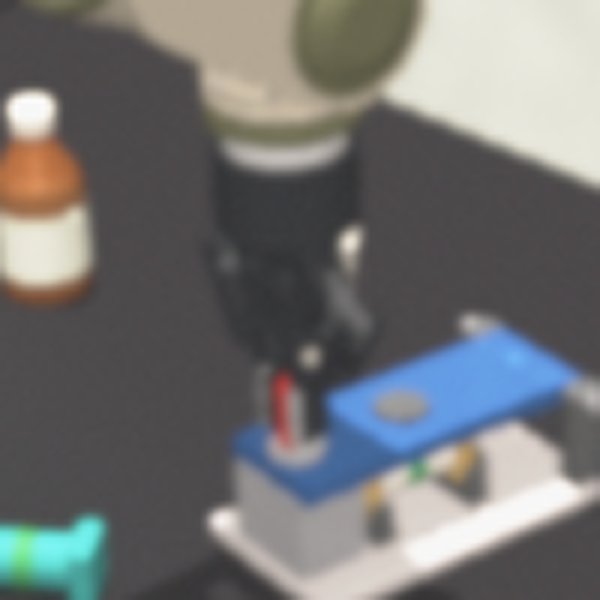

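The collar sits flat on the lid and the lid lies on the steel block. The force is steady at about 28 N down. Handing in.

```bash
python3 -c "
from rig import env
o=env.observe();print(o['time_s'],o['position'],o['ft_force'],o['grip_width'])
print(env.close_job())"
```

```text
21.7667 [0.49572503 0.07264748 0.08472887] [-1.01890128e+01  1.69682158e-02  2.74780463e+01] 0.017975473465081947
the job is handed in; nothing more can be done
None
```

The job is done and handed in at 21.8 s. I laid the cartridge in the nest and let go of it, pushed the lid down with closed fingers, and put the pin through both holes. I am still gripping it and pushing down.

**Last checks:**
- **Lid shut:** the pin came to a hard stop with the TCP at z = 0.085 m, as expected for a fully shut lid. In the last side picture the lid lies on the steel block with the collar flat on it. A spot depth reading of the lid's top gave about 75.6 mm against 74 mm, but the lid had read about 82 mm while ajar.
- **Push and grip:** the downward push held at 27–28 N, and the fingers were still closed on the knob. There is also a steady sideways force of about 10 N, apparently from the arm giving way under the push.
- **Bystanders:** I did not touch any of them, but I took no final overall picture to confirm it.

**What disagreed:** the scene and side cameras put the jig's hole about 2 mm from where the wrist camera did. I trusted the wrist camera, and the pin went in without resistance. Heights worked out from two wrist views were up to about 15 mm off, so I used the wrist's depth readings and your stated heights instead.

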